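# Set up the turning bangle display

## Task

Get the turning bangle display ready before the stall's power is switched on: first fit the velvet T-bar stand over the turntable's spigot, pushed fully down without dropping it, so that it stands upright with its foot flat on the platter, and let it go. Then turn the speed selector clockwise until it clicks in at the mark with the green dot, and let it go. Leave the drawer and the other goods where they are.

Things in the scene. Friction and masses are not known exactly. Their poses are not given: they have to be found in the camera images.
- turntable: Fixed black display turntable, plinth 170 x 320 mm, 55 mm high. Origin: centre of its underside on the counter; z up, x away from the robot at yaw 0, y to the robot's left. At y +78 mm a chromed platter, 144 mm across, top 65 mm above the counter, with the spigot in its middle (power off: it does not turn); at y -100 mm the speed selector on the flat dial panel, 55 mm above the counter.
- spigot_seat (a point): Centre of the platter's top face at the foot of the steel spigot, 65 mm above the counter. The spigot stands up from here: 23 mm in diameter and straight for 24 mm, then a cone to 12 mm at its tip, 32 mm above the platter.
- t_bar: Loose dark red velvet T-bar bangle stand, about 0.3 kg, 145 mm high, upright on the counter. Origin: centre of its underside. Stem 36 mm in diameter; brass foot 66 mm across, 10 mm thick; level crossbar 36 mm in diameter, 136 mm long (brass end caps 39 mm) along y, axis 125 mm above the underside. The stem is a sleeve: bore 26 mm, 46 mm deep, open below. Any yaw will do on the spigot.
- t_bar_grip (a point): Middle of the T-bar's crossbar, on the crossbar's axis, straight above the stem, 125 mm above the underside.
- selector (a joint): Speed selector angle in rad: 0 at the off mark (white ring), growing clockwise seen from above. It clicks in every 30 degrees, at 0, 0.524, 1.047, 1.571, 2.094, 2.618, against about 0.06 N m; stops 0.12 rad beyond the first and last. The mark with the green dot is the fourth place, 1.571. It starts in one of the first three.
- selector_grip (a point): On the selector's upright axis, 23 mm above the dial panel, mid height of its grip bar; turns with the knob, x axis along the white pointer line. Black knob: round skirt 44 mm in diameter, top 11 mm above the panel; grip bar 12 mm wide, 41 mm long, from 11 to 35 mm above the panel. At 0 the pointer stands 75 degrees anticlockwise (from above) of the turntable's x axis.
- green_mark (a point): Centre of the green dot, 10 mm across, on the dial panel 54 mm from the selector's axis; it lies 15 degrees clockwise of the turntable's x axis. The pointer aims at it at joint value 1.571. The other marks are white only.
- tin_box: Bystander: round blue tin trinket box with bright lid, 75 mm across, 46 mm high. Origin under its centre.
- lac_kada: Bystander: red lac bangle with gold beads lying flat, 78 mm across, 14 mm high. Origin under its centre.
- bangle_stack: Bystander: stack of teal glass bangles with gold bands, 69 mm across, 30 mm high. Origin under its centre.
- calculator: Bystander: grey desk calculator, 150 x 100 x 18 mm. Origin under its centre.
- gold_bangle: Bystander: gold-plated bangle, 66 mm across, 8 mm high, flat in the drawer. Origin under its centre.
- pink_bangle: Bystander: pink glass bangle, 64 mm across, 6 mm high, flat in the drawer. Origin under its centre.
- brass_mirror: Bystander: brass hand mirror, about 200 mm long, 8 mm thick, lying on the counter at the left. Origin under its middle.
- drawer_front (a point): Middle of the front panel of the shallow wooden drawer (278 mm wide, front 40 mm high, brass handle) that stands half out, 90 mm, from the low glass showcase at the back left of the counter. The showcase is fixed, 200 x 300 mm and 115 mm high; the drawer slides on its rails.
Mind the look-alikes: they are no part of the job. Several things look just like the t_bar: the one meant starts nearest to the robot's base.

How it is judged:
By the outcome, as a careful person would: the job done as asked, in the order asked, and still so for the second after the job is handed in, with the robot touching nothing.
It also fails if it takes over 58 s, if anything falls off the work surface, if the arm or the gripper's body presses on something with over 40 N, if the wrist force passes 120 N, or if a joint passes its speed limit or range.

## Robot

A 6-joint arm with a two-finger parallel gripper is mounted at the origin on the work surface. World frame = base frame: x ahead of the robot, y to its left, z up, the work surface at z = 0. Lengths are in m, angles in rad, forces in N, time in s.
With the tool pointing down it reaches from about 0.25 to 0.775 m from the base axis. Payload 4 kg.
Tool frame: the origin (TCP) lies midway between the tips of the shut fingers; the grasp point (between the pads) lies 19 mm behind it (robot.hold_point_z is the distance from the TCP to the grasp point, in m); z points along the fingers, y is the line along which they close (so a half turn about z gives the same grasp; the last joint's range is limited). The gripper opens to 94 mm and grips with 3 to 60 N. Pads are 16 mm wide; open, the fingers measure 119 mm over their backs; the gripper's body (75 mm by 177 mm) begins 78 mm behind the grasp point.
Start: joints at [1.172, 0.087, 1.371, -0, 1.684, -0.103], TCP at [0.16, 0.526, 0.206] pointing down, gripper open.
Joint ranges: [-3.1, 3.1], [-0.76, 2.03], [0.27, 2.55], [-1.08, 4.22], [0.17, 2.65], [-2.57, 2.57]. Speed limits (rad/s): [2.79, 2.79, 3.14, 3.14, 3.14, 3.14].

## Interface

Orientations are given as [roll, pitch, yaw] about the fixed x, y, z axes, in that order (R = Rz(yaw) Ry(pitch) Rx(roll)).
In Python, from bench import readout, imaging, robot gives the robot as it stands.
- The arm moves only by the tool carry_out, never from a script. Its argument "motion" is text: rows parted by semicolons, each of 7 numbers parted by spaces: the shift along the tool's x, y, z each as a share of 200 mm, from -1 to 1, then the turn, a rotation vector about the tool's x, y, z each as a share of 120 degrees, from -1 to 1, then the opening, from 0 (shut) to 1 (fully open). A call has 1 to 12 rows; each row shifts and turns the commanded pose from where the row before left it, along the tool's axes as they then stand; what a row does not reach is not made up. A row lasts 1/8 s, in which the tool goes at most 62.5 mm and 10.7 degrees, less where a joint would pass 70% of its speed; a pose out of reach is approached as far as the arm can. A call with a number of a shift or a turn outside -1 to 1 is refused whole. A call with a gripper value outside its range is refused whole. The fingers move at their own pace and stop on an object; the grip force is fixed at half the most. Time passes only in rows, so rows that do not move let the fingers close. It gives the time, the measured TCP pose, the force, the opening and the grip force at its end, in the units of the state.
- readout.get_obs(): the state, without advancing time (a new reading comes with each control period).
- imaging.snapshot(name): name is "scene" or "side" or "wrist"; returns a dict with "pixels" (480x640x3 uint8, red, green, blue), "fx", "fy", "cx", "cy" (pixels), "R" (3x3) and "t" (3): a world point X has camera coordinates R X + t. Camera axes: x right, y down, z forward; pixel columns grow to the right and rows downward; lengths in m; the calibration is good to about 2 mm. The wrist camera is an equidistant fisheye: a pixel r from the principal point sees the ray r / f radians off the axis. A picture is of the moment at which its call begins. There is no depth.
- robot.close_job(): hands the job in; it is judged then, once.
The state is a dict: "time": time; "joint_positions": joint angles; "qvel": joint speeds; "joint_torque": joint torques, N m; "tool_pos": TCP position; "ee_rot": TCP orientation; "wrist_force": force on the tool from outside, world axes, zero at the start; "wrist_torque": the same for the moment, N m; "width": finger opening in m; "finger_force": force on a finger pad.
Only numpy, scipy, OpenCV 4.12 (cv2) and the standard library are available. Lean on these libraries where they do the work, as an engineer would, in place of code of your own. Each camera call takes 0.05 s, during which the arm holds its last target. There are 200 camera calls.

## Working session

There is one attempt and no reset: what is moved stays moved. The work goes in short steps, Python scripts to look and compute and a tool call to move; the robot and the scene stay as the last step left them, time stands still between calls to the robot, and variables do not carry over. Pictures are saved under pics/ and viewed, at most 11 in all, crops included, and the job is handed in when it is done.

Besides the shell and the picture viewer there is one more tool, called after "Emit:" as a command line: name --argument value ..., lists and objects as JSON in quotes. carry_out: Moves the arm, as the interface text tells. Its arguments: {"type":"object","properties":{"motion":{"type":"string"}},"required":["motion"]}

```bash
ls; mkdir -p pics; cat > h.py <<'E'
import numpy as np, cv2, pickle
from bench import readout, imaging, robot
def snap(n,tag):
    s=imaging.snapshot(n); cv2.imwrite(f'pics/{tag}.png',s['pixels'][:,:,::-1]); pickle.dump(s,open(f'pics/{tag}.pkl','wb')); return s
def load(tag): return pickle.load(open(f'pics/{tag}.pkl','rb'))
def ray(s,u,v,fish=False):
    x=(u-s['cx'])/s['fx']; y=(v-s['cy'])/s['fy']
    if fish:
        r=np.hypot(x,y); d=np.array([x/r*np.sin(r),y/r*np.sin(r),np.cos(r)]) if r>1e-9 else np.array([0,0,1.])
    else: d=np.array([x,y,1.])
    R=np.array(s['R']); o=-R.T@np.array(s['t']); d=R.T@d
    return o,d/np.linalg.norm(d)
def plane(s,u,v,z,fish=False):
    o,d=ray(s,u,v,fish); return o+d*(z-o[2])/d[2]
def tri(rs):
    A=sum(np.eye(3)-np.outer(d,d) for o,d in rs); b=sum((np.eye(3)-np.outer(d,d))@o for o,d in rs)
    p=np.linalg.solve(A,b); return p,[np.linalg.norm((np.eye(3)-np.outer(d,d))@(p-o)) for o,d in rs]
def proj(s,X):
    c=np.array(s['R'])@np.array(X)+np.array(s['t']); return s['cx']+s['fx']*c[0]/c[2], s['cy']+s['fy']*c[1]/c[2]
E
python3 - <<'E'
from h import *
for n in ('scene','side','wrist'):
    s=snap(n,n+'0'); print(n,s['fx'],-np.array(s['R']).T@np.array(s['t']))
print(readout.get_obs(), robot.hold_point_z)
E
```

```text
pics
scene 534.8773702200623 [1.60403937 0.37621152 1.00481712]
side 603.8207547841997 [-0.06358585  1.37742806  1.34909095]
wrist 371.64829954431775 [0.08127739 0.5501603  0.38357819]
{'time': 0.15, 'joint_positions': array([ 1.17190061e+00,  8.77879906e-02,  1.37184648e+00, -3.80909353e-05,
        1.68362083e+00, -1.03067725e-01]), 'qvel': array([-0.00146907, -0.00183715, -0.00519049, -0.00058226, -0.00084265,
        0.00062515]), 'joint_torque': array([ 1.93440464e-03, -3.40645623e+01, -3.02792144e+01,  7.18266377e-02,
        3.05593677e-02, -1.19033734e-04]), 'tool_pos': array([0.16018279, 0.52572893, 0.20460231]), 'ee_rot': array([-3.13993493e+00, -1.33407282e-04,  2.84576030e+00]), 'wrist_force': array([ 0.37495051, -0.10370435, -0.23279962]), 'wrist_torque': array([-0.05027536, -0.01581789, -0.0084369 ]), 'finger_force': 0.0, 'width': 0.09393824306730512} 0.0188
```

View pics/scene0.png

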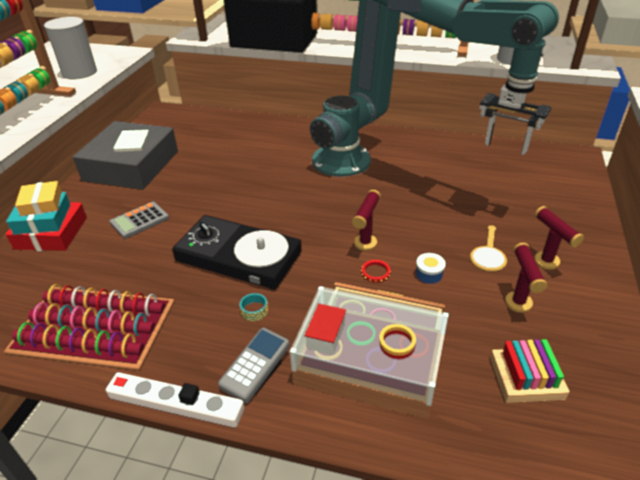

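View pics/side0.png

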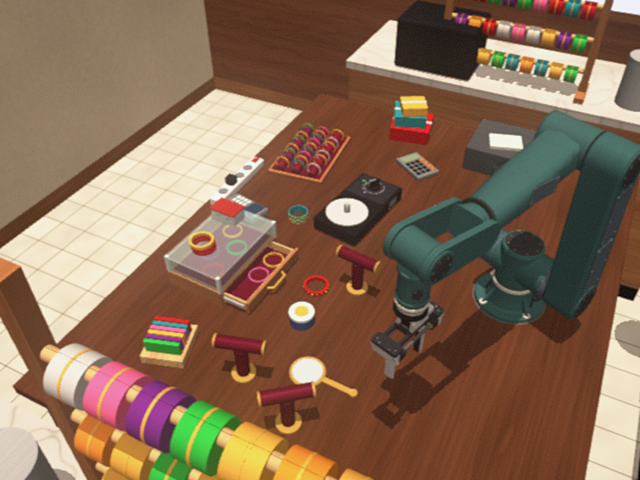

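The scene view shows three T-bar candidates: A (366,220), B (525,278) and C (555,238). In the side view they are at (357,268), (287,407) and (240,355), though I haven't yet matched B and C between the two views. The robot base is at scene (342,160), so A is nearest. The turntable is at scene (238,250): platter (260,248), dial (205,234). Next I'll check A and the turntable in one close crop.

```bash
python3 - <<'E'
from h import *
a=load('scene0');b=load('side0')
for s,pts in ((a,[(366,243),(520,301),(549,261)]),(b,[(357,289),(243,373),(288,424)])):
    print([np.round(plane(s,u,v,.005),3)[:2].tolist() for u,v in pts],[round(np.hypot(*plane(s,u,v,.005)[:2]),3) for u,v in pts])
def crop(s,x,y,w=100,h=75): return cv2.resize(s['pixels'][y:y+h,x:x+w,::-1],(400,300),interpolation=cv2.INTER_CUBIC)
c=np.vstack([np.hstack([crop(a,320,182),crop(b,310,228)]),np.hstack([crop(a,165,210,140,105),crop(b,310,165)])])
cv2.imwrite('pics/c1.png',c)
E
```

```text
[[0.438, 0.18], [0.572, 0.603], [0.398, 0.683]] [np.float64(0.474), np.float64(0.831), np.float64(0.79)]
[[0.425, 0.182], [0.571, 0.601], [0.389, 0.682]] [np.float64(0.462), np.float64(0.829), np.float64(0.785)]
```

View pics/c1.png

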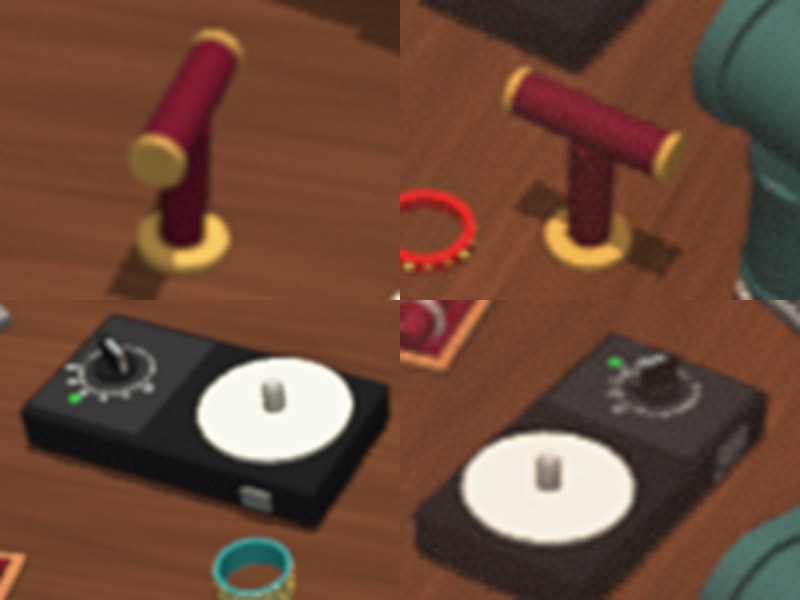

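The crop shows A: brass foot at scene (365,241) / side (357,288), and crossbar caps at scene (359,222), (374,193) / side (339,250), (377,266). It is the nearest, at 0.47 m against 0.79 m and 0.83 m. Platter, spigot and green dot (scene ~(191,244)) show in both views.

```bash
cat >> h.py <<'E'
def blobs(s,lo,hi,roi,amin=8):
    x,y,w,h=roi; hsv=cv2.cvtColor(cv2.resize(s['pixels'][y:y+h,x:x+w],None,fx=4,fy=4,interpolation=cv2.INTER_CUBIC),cv2.COLOR_RGB2HSV)
    m=cv2.inRange(hsv,lo,hi); cs,_=cv2.findContours(m,cv2.RETR_EXTERNAL,cv2.CHAIN_APPROX_NONE); out=[]
    for c in cs:
        k=cv2.convexHull(c); M=cv2.moments(k)
        if M['m00']>amin*16:
            f=lambda p:((p[0]+.5)/4-.5+x,(p[1]+.5)/4-.5+y)
            out.append((f((M['m10']/M['m00'],M['m01']/M['m00'])),M['m00']/16,[f(p[0]) for p in k]))
    return sorted(out,key=lambda o:-o[1])
E
python3 - <<'E'
from h import *
a=load('scene0');b=load('side0')
br=((15,90,110),(35,255,255)); wh=((0,0,170),(180,60,255)); gr=((45,120,80),(80,255,255)); rd=((165,90,40),(180,255,255))
for n,s,T,P in (('scene',a,(345,182,50,75),(165,210,140,105)),('side',b,(330,235,55,70),(310,165,100,75))):
    for k,(m,roi) in dict(brass=(br,T),white=(wh,P),green=(gr,P),red=(rd,T)).items():
        print(n,k,[(np.round(o[0],2).tolist(),o[1]) for o in blobs(s,*m,roi)])
E
```

```text
scene brass [([365.5, 241.91], 302.28125), ([358.46, 221.87], 135.90625), ([374.96, 191.8], 48.6875)]
scene white [([260.79, 247.82], 1494.34375)]
scene green [([190.61, 244.15], 11.9375)]
scene red [([366.88, 216.46], 671.78125)]
side brass [([356.44, 287.46], 276.5625), ([377.04, 266.91], 62.28125), ([338.13, 249.12], 37.46875)]
side white [([346.53, 211.43], 911.84375)]
side green []
side red [([356.09, 265.75], 866.96875)]
```

```bash
python3 - <<'E'
from h import *
a=load('scene0');b=load('side0')
T=lambda p,q:tri([ray(a,*p),ray(b,*q)])
for n,p,q in (('foot',(365.5,241.91),(356.44,287.46)),('cap1',(358.46,221.87),(338.13,249.12)),('cap2',(374.96,191.8),(377.04,266.91)),('plat',(260.79,247.82),(346.53,211.43))):
    r=T(p,q);print(n,np.round(r[0],4),np.round(r[1],4))
g=blobs(b,(40,60,50),(85,255,255),(310,165,100,75),2);print([(o[0],o[1]) for o in g])
if g: print('green',T((190.61,244.15),g[0][0]))
# ellipse-based platter edge on plane
for s,roi in ((a,(165,210,140,105)),(b,(310,165,100,75))):
    o=blobs(s,(0,0,170),(180,60,255),roi)[0]
    pts=np.float32([plane(s,u,v,.065)[:2] for u,v in o[2]])
    print('circle',cv2.minEnclosingCircle(pts),pts.mean(0))
E
```

```text
foot [0.4303 0.176  0.0027] [0.0009 0.0009]
cap1 [0.4992 0.1665 0.1271] [0.0009 0.0009]
cap2 [0.3628 0.1874 0.1327] [0.0016 0.0016]
plat [ 0.5866 -0.0842  0.0595] [0.001 0.001]
[((400.055946480203, 230.84438986251251), 353.0625), ((363.1831000848176, 180.0997667514843), 12.28125)]
green (array([ 0.45641997, -0.35877261, -0.13610552]), [np.float64(0.04553872023862141), np.float64(0.045538720238621454)])
circle ((0.5903090834617615, -0.08071786910295486), 0.07435465604066849) [ 0.5993045  -0.08303203]
circle ((0.5847512483596802, -0.08135577291250229), 0.07431280612945557) [ 0.5794488  -0.07789487]
```

Emit:
carry_out --motion "-0.2 -0.1415 0 0 0 0 1;-0.2 -0.1415 0 0 0 0 1;-0.2 -0.1415 0 0 0 0 1;-0.2 -0.1415 0 0 0 0 1;-0.2 -0.1415 0 0 0 0 1;-0.2 -0.1415 0 0 0 0 1;-0.2 -0.1415 0 0 0 0 1;-0.2 -0.1415 0 0 0 0 1;-0.2 -0.1415 0 0 0 0 1;0 0 0 0 0 -0.069 1;0 0 0 0 0 0 1;0 0 0 0 0 0 1"

```text
time: 1.65
tool_pos: [0.4301, 0.1779, 0.2053]
ee_rot: [3.142, -0.0, 2.989]
wrist_force: [-0.1, 0.1, -0.5]
width: 0.0942
finger_force: 0.0
```

```bash
python3 - <<'E'
from h import *
s=snap('wrist','w1'); o=readout.get_obs(); print(o['tool_pos'],o['ee_rot'],o['joint_positions'],s['cx'],s['cy'],-np.array(s['R']).T@np.array(s['t']))
a=load('scene0');b=load('side0')
print(tri([ray(a,190.61,244.15),ray(b,363.18,180.1)]),plane(a,190.61,244.15,.055),plane(b,363.18,180.1,.055))
E
```

```text
[0.43009648 0.17798578 0.20541459] [ 3.14150778e+00 -1.13772000e-04  2.98981824e+00] [ 2.70376128e-01 -1.02577457e-01  1.55936940e+00  1.24853186e-04
  1.68486972e+00 -1.14863157e+00] 318.08489137754015 242.35481823086522 [0.34854755 0.19044637 0.38448458]
(array([ 0.61146004, -0.28145727,  0.0545377 ]), [np.float64(0.0010948302318342096), np.float64(0.0010948302318341092)]) [ 0.61302805 -0.27988056  0.055     ] [ 0.61135389 -0.28258338  0.055     ]
```

View pics/w1.png

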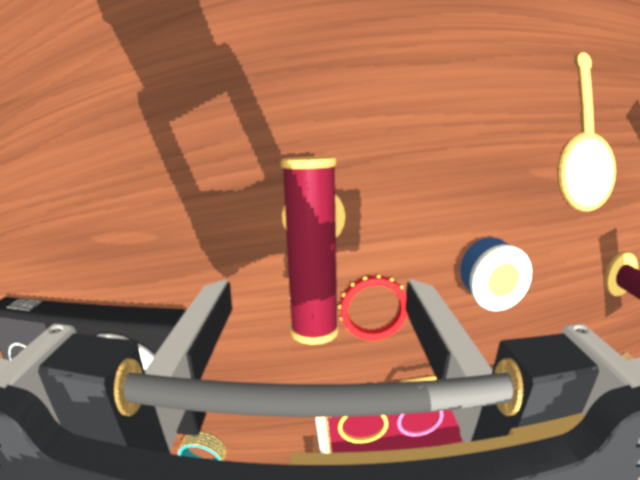

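Wrist view: the crossbar runs from cap (311,162) to cap (314,338) between the open fingers, with the foot showing at (314,217). The lac bangle at (375,308) is low and clear of the fingers.

```bash
python3 - <<'E'
from h import *
s=load('w1')
bl=blobs(s,(15,90,110),(35,255,255),(270,145,90,210));print([(np.round(o[0],1),o[1]) for o in bl])
rd=blobs(s,(165,90,40),(180,255,255),(270,145,90,210))[0]; k=np.array(rd[2])
# bar side edges at two rows: cast to axis height (silhouette mid)
hs=cv2.cvtColor(s['pixels'],cv2.COLOR_RGB2HSV); m=cv2.inRange(hs,(165,90,40),(180,255,255))
for v in (175,250,320):
    c=np.where(m[v,270:360])[0]+270; u=(c.min()+c.max())/2; print(v,c.min(),c.max(),np.round(plane(s,u,v,.125,True),4))
for u,v in ((311,163),(314,336.5)): print('cap',plane(s,u,v,.14,True))
print('foot',plane(s,314,217,.008,True))
E
```

```text
[(array([314.6, 334.7]), 737.25), (array([307.9, 162.2]), 647.53125), (array([339.3, 215.7]), 337.09375), (array([283.4, 217.4]), 77.75), (array([352. , 284.1]), 13.4375), (array([342.9, 294.4]), 12.375), (array([339. , 306.4]), 11.8125)]
175 284 333 [0.3751 0.1798 0.125 ]
250 288 335 [0.4297 0.1733 0.125 ]
320 293 348 [0.4881 0.1712 0.125 ]
cap [0.36596974 0.1832547  0.14      ]
cap [0.49350237 0.16529661 0.14      ]
foot [0.43119385 0.17377195 0.008     ]
```

Emit:
carry_out --motion "0 -0.02 0 0 0 0 1;0 0 0.2 0 0 0 1;0 0 0.2 0 0 0 1;0 0 0.1 0 0 0 1;0 0 0 0 0 0 1;0 0 0 0 0 0 0;0 0 0 0 0 0 0;0 0 0 0 0 0 0;0 0 0 0 0 0 0;0 0 0 0 0 0 0;0 0 0 0 0 0 0"

```text
time: 3.08
tool_pos: [0.4298, 0.1736, 0.1055]
ee_rot: [-3.142, -0.0, 2.99]
wrist_force: [-0.6, -1.0, -0.6]
width: 0.0372
finger_force: 1.0
```

Emit:
carry_out --motion "0 0 0 0 0 0 0;0 0 0 0 0 0 0;0 0 -0.05 0 0 0 0;0 0 -0.2 0 0 0 0;0 0 -0.25 0 0 0 0;0 0 -0.2 0 0 0 0;0 0 0 0 0 0 0"

```text
time: 3.95
tool_pos: [0.4316, 0.1742, 0.2492]
ee_rot: [3.138, 0.007, 2.99]
wrist_force: [0.0, -0.4, -3.8]
width: 0.035
finger_force: 29.9
```

```bash
python3 - <<'E'
from h import *
a=snap('scene','scene1');b=snap('side','side1');o=readout.get_obs();print(o['tool_pos'],o['wrist_force'])
c=np.hstack([cv2.resize(s['pixels'][y:y+150,x:x+133,::-1],(400,450),interpolation=cv2.INTER_CUBIC) for s,x,y in ((a,300,120),(b,290,180))])
cv2.imwrite('pics/c2.png',c)
E
```

```text
[0.42934442 0.17353776 0.2440242 ] [-0.4343286  -0.67746197 -4.14643351]
```

View pics/c2.png

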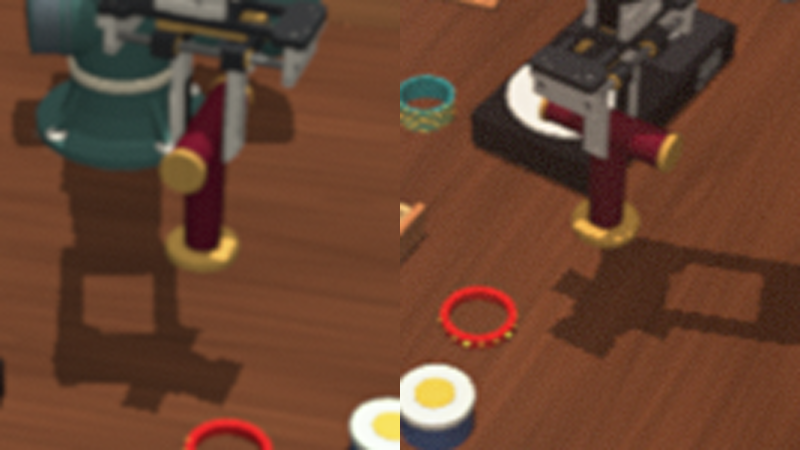

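The T-bar is held upright, with its foot at scene ~(367,203) / side ~(358,254). Now I'll measure the foot offset and locate the spigot.

```bash
python3 - <<'E'
from h import *
a=load('scene1');b=load('side1');a0=load('scene0');b0=load('side0')
f=[]
for s,roi in ((a,(350,190,35,25)),(b,(340,240,40,25))):
    bl=blobs(s,(13,80,70),(38,255,255),roi,5)
    k=np.vstack([np.array(o[2]) for o in bl]); h=cv2.convexHull(np.float32(k)); M=cv2.moments(h); f.append((M['m10']/M['m00'],M['m01']/M['m00'])); print(len(bl),f[-1],cv2.boundingRect(h))
print('foot',tri([ray(a,*f[0]),ray(b,*f[1])]))
sp=[]
for s,roi in ((a0,(165,210,140,105)),(b0,(310,165,100,75))):
    x,y,w,h=roi; im=cv2.resize(s['pixels'],None,fx=4,fy=4,interpolation=cv2.INTER_CUBIC)
    hull=np.int32([((u+.5)*4-.5,(v+.5)*4-.5) for u,v in blobs(s,(0,0,170),(180,60,255),roi)[0][2]])
    m=np.zeros(im.shape[:2],np.uint8); cv2.fillPoly(m,[hull],255); m=cv2.erode(m,np.ones((25,25)))
    g=cv2.cvtColor(im,cv2.COLOR_RGB2GRAY); sm=(m>0)&(g<215)
    n,l,st,ce=cv2.connectedComponentsWithStats(sm.astype(np.uint8)); i=1+np.argmax(st[1:,4])
    print('spigot px',st[i][:4]/4,ce[i]/4,st[i][4]/16); sp.append(ce[i]/4-.375)
    vs,us=np.where(l==i)
    for q in (vs.min()+6,(vs.min()+vs.max())//2,vs.max()-8): print('  row',q/4,us[vs==q].min()/4,us[vs==q].max()/4)
print('spig mid',tri([ray(a0,*sp[0]),ray(b0,*sp[1])]))
for s,x in ((a0,(.587,-.082,.079)),(b0,(.587,-.082,.079))): print('expect mid',proj(s,x),proj(s,(.587,-.082,.097)),proj(s,(.587,-.082,.065)))
E
```

```text
1 (366.68382352941177, 202.31260545761327) (353, 194, 27, 17)
1 (357.88107293988435, 253.94416044836385) (346, 245, 24, 18)
foot (array([0.43062226, 0.1752101 , 0.14365325]), [np.float64(0.0002632742334848275), np.float64(0.00026327423348480004)])
spigot px [256.25 238.5    9.25  11.5 ] [260.65888181 244.13145789] 88.3125
  row 240.0 256.5 264.25
  row 244.0 256.5 265.0
  row 247.75 257.0 264.5
spigot px [343.5  203.5    7.25   9.75] [346.9874153  208.34583737] 64.5625
  row 205.0 343.75 350.25
  row 208.25 343.5 350.5
  row 211.0 343.5 350.5
spig mid (array([ 0.58676637, -0.08426058,  0.07431032]), [np.float64(0.0011952855457707983), np.float64(0.001195285545770719)])
expect mid (np.float64(260.6041666039589), np.float64(242.26097355290125)) (np.float64(259.9675500216502), np.float64(237.11250456345132)) (np.float64(261.09228303764183), np.float64(246.20848669015587))
expect mid (np.float64(346.09656530113193), np.float64(207.52999660518108)) (np.float64(346.2118184986477), np.float64(203.32919659135086)) (np.float64(346.0078441873552), np.float64(210.76374338196226))
```

Emit:
carry_out --motion "-0.06 -0.0715 0 0 0 0 0;-0.1064 -0.1267 0 0 0 0 0;-0.1064 -0.1267 0 0 0 0 0;-0.1064 -0.1267 0 0 0 0 0;-0.1064 -0.1267 0 0 0 0 0;-0.1064 -0.1267 0 0 0 0 0;-0.1064 -0.1267 0 0 0 0 0;-0.1064 -0.1267 0 0 0 0 0;-0.1064 -0.1267 0 0 0 0 0;-0.06 -0.0715 0 0 0 0 0;0 0 0 0 0 0 0;0 0 0 0 0 0 0"

```text
time: 5.55
tool_pos: [0.5864, -0.0833, 0.2448]
ee_rot: [3.141, -0.002, 2.991]
wrist_force: [-1.3, 0.1, -2.2]
width: 0.0355
finger_force: 29.9
```

Emit:
carry_out --motion "0 0 0.1 0 0 0 0;0 0 0 0 0 0 0;0 0 0 0 0 0 0"

```text
time: 5.92
tool_pos: [0.5869, -0.0836, 0.2262]
ee_rot: [3.141, 0.001, 2.991]
wrist_force: [-0.7, -0.1, -3.8]
width: 0.0355
finger_force: 29.9
```

```bash
python3 - <<'E'
from h import *
a=snap('scene','scene2');b=snap('side','side2');o=readout.get_obs();print(o['tool_pos'],o['ee_rot'],o['wrist_force'])
c=np.hstack([cv2.resize(s['pixels'][y:y+120,x:x+100,::-1],(400,480),interpolation=cv2.INTER_CUBIC) for s,x,y in ((a,210,165),(b,300,130))])
cv2.imwrite('pics/c3.png',c)
E
```

```text
[ 0.58728104 -0.08401933  0.22669613] [3.14153899e+00 1.87605651e-03 2.99086443e+00] [ 0.38042264  0.14010544 -3.60970043]
```

View pics/c3.png

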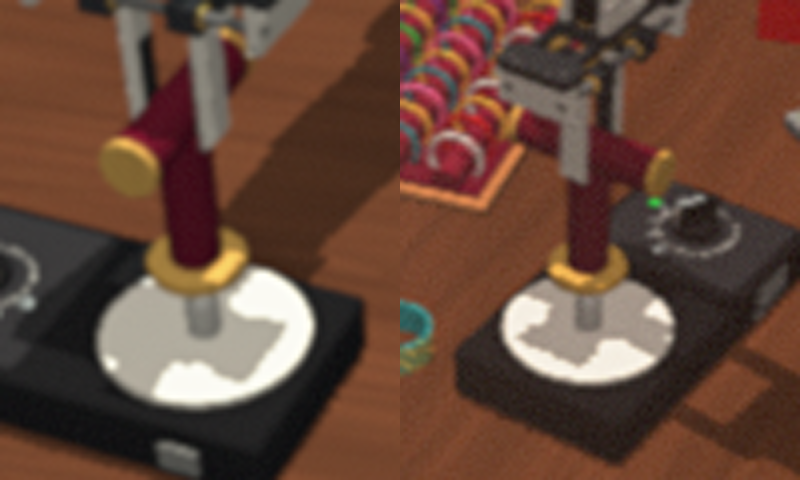

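Held over the spigot: foot at scene (259,230) / side (347,197), with the spigot right below it in both views. Now the relative offset, camera by camera.

```bash
python3 - <<'E'
from h import *
a=load('scene2');b=load('side2'); z=.2265-.106+.005; F=[]
for s,roi,spg in ((a,(243,215,32,28),(260.28,243.76)),(b,(333,185,28,24),(346.61,207.97))):
    bl=blobs(s,(13,80,70),(38,255,255),roi,5); k=np.vstack([np.array(o[2]) for o in bl]); h=cv2.convexHull(np.float32(k)); M=cv2.moments(h); f=(M['m10']/M['m00'],M['m01']/M['m00']); F.append(f)
    print(len(bl),f,cv2.boundingRect(h),'foot',plane(s,*f,z)[:2],'spig',plane(s,*spg,.080)[:2])
print(tri([ray(a,*F[0]),ray(b,*F[1])]))
E
```

```text
1 (259.04348225387133, 229.560324121171) (245, 220, 28, 19) foot [ 0.59000796 -0.08061701] spig [ 0.59419317 -0.08023555]
1 (346.4300177256613, 196.4298131988001) (335, 190, 22, 14) foot [ 0.58724068 -0.08277594] spig [ 0.58393182 -0.07946483]
(array([ 0.5876782 , -0.08229752,  0.12450132]), [np.float64(0.0011209541434839515), np.float64(0.0011209541434838125)])
```

Emit:
carry_out --motion "0.0035 -0.0105 0.02 0 0 0 0;0 0 0.05 0 0 0 0;0 0 0.05 0 0 0 0;0 0 0.04 0 0 0 0;0 0 0 0 0 0 0"

```text
time: 6.65
tool_pos: [0.5854, -0.0861, 0.192]
ee_rot: [3.141, -0.003, 2.99]
wrist_force: [-0.3, 0.1, -3.9]
width: 0.0353
finger_force: 29.9
```

Emit:
carry_out --motion "0 0 0.03 0 0 0 0;0 0 0.03 0 0 0 0;0 0 0.02 0 0 0 0;0 0 0.01 0 0 0 0;0 0 0 0 0 0 0"

```text
time: 7.28
tool_pos: [0.5859, -0.0864, 0.1753]
ee_rot: [3.142, -0.0, 2.99]
wrist_force: [0.9, 0.7, -3.7]
width: 0.0355
finger_force: 29.9
```

Emit:
carry_out --motion "0 0 0.01 0 0 0 0;0 0 0.01 0 0 0 0;0 0 0 0 0 0 0"

```text
time: 7.65
tool_pos: [0.5859, -0.0863, 0.1712]
ee_rot: [3.142, -0.0, 2.99]
wrist_force: [-0.0, 0.1, -3.9]
width: 0.0356
finger_force: 29.9
```

Emit:
carry_out --motion "0 0 0.005 0 0 0 0;0 0 0.005 0 0 0 0;0 0 0 0 0 0 0"

```text
time: 8.02
tool_pos: [0.5863, -0.0864, 0.1704]
ee_rot: [-3.142, 0.001, 2.99]
wrist_force: [-1.0, -0.2, 1.5]
width: 0.0355
finger_force: 29.9
```

Emit:
carry_out --motion "0 0 0.008 0 0 0 0;0 0 0 0 0 0 0"

```text
time: 8.28
tool_pos: [0.5865, -0.0866, 0.1704]
ee_rot: [-3.141, 0.003, 2.99]
wrist_force: [-1.6, -0.2, 5.9]
width: 0.0354
finger_force: 29.9
```

The TCP has stopped at 0.1704 while the force rises, so it is seated. I'll release and rise.

Emit:
carry_out --motion "0 0 -0.008 0 0 0 0;0 0 0 0 0 0 1;0 0 0 0 0 0 1;0 0 0 0 0 0 1;0 0 0 0 0 0 1;0 0 0 0 0 0 1;0 0 -0.1 0 0 0 1;0 0 -0.25 0 0 0 1;0 0 -0.2 0 0 0 1;0 0 0 0 0 0 1"

```text
time: 9.52
tool_pos: [0.5876, -0.0867, 0.2844]
ee_rot: [-3.141, 0.009, 2.99]
wrist_force: [0.6, 0.2, 0.3]
width: 0.0937
finger_force: 0.0
```

```bash
python3 - <<'E'
from h import *
a=snap('scene','scene3');b=snap('side','side3');w=snap('wrist','w3');o=readout.get_obs();print(o['tool_pos'],o['ee_rot'],o['joint_positions'],o['width'])
C=lambda s,x,y,w,h:cv2.resize(s['pixels'][y:y+h,x:x+w,::-1],(400,300),interpolation=cv2.INTER_CUBIC)
c=np.vstack([np.hstack([C(a,200,195,100,75),C(b,300,150,100,75)]),np.hstack([C(a,165,205,64,48),cv2.resize(w['pixels'][:,:,::-1],(400,300))])])
cv2.imwrite('pics/c4.png',c)
E
```

```text
[ 0.58554286 -0.08622747  0.27769813] [ 3.14127469e+00 -2.58043685e-03  2.99029634e+00] [-2.42036635e-01  1.82199893e-01  1.12271854e+00  8.59054366e-05
  1.83927286e+00 -1.66151355e+00] 0.09412075692097804
```

View pics/c4.png

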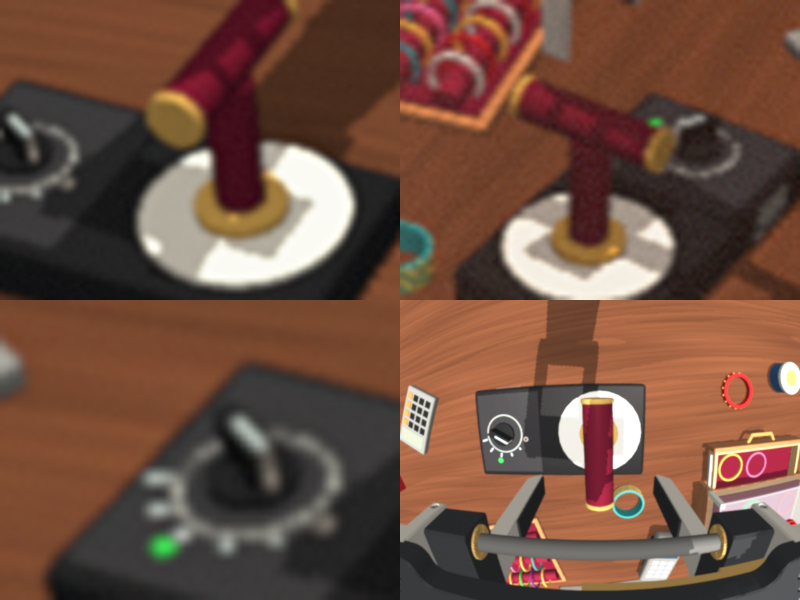

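The T-bar stands upright with its foot flat on the platter (scene (260,247), side (347,211)). The wrist view shows the dial at its left: knob (~168,215 full size), green dot (~162,257). Next: over the knob for a closer look.

Emit:
carry_out --motion "-0.004 -0.15 0 0 0 0 1;-0.004 -0.24 0 0 0 0 1;-0.004 -0.24 0 0 0 0 1;-0.004 -0.248 0 0 0 0 1;0 0 0.18 0 0 0 1;0 0 0.2 0 0 0 1;0 0 0 0 0 0 1;0 0 0 0 0 0 1"

```text
time: 10.68
tool_pos: [0.5628, -0.2603, 0.2037]
ee_rot: [3.141, -0.0, 2.991]
wrist_force: [-0.4, 0.2, 0.6]
width: 0.0938
finger_force: 0.0
```

```bash
python3 - <<'E'
from h import *
w=snap('wrist','w4');o=readout.get_obs();print(o['tool_pos'],o['ee_rot'],o['joint_positions'])
cv2.imwrite('pics/c5.png',cv2.resize(w['pixels'][120:345,170:470,::-1],(800,600),interpolation=cv2.INTER_CUBIC))
E
```

```text
[ 0.56334848 -0.26055969  0.20506066] [-3.14082360e+00  2.16009452e-03  2.99066226e+00] [-5.24573457e-01  2.44052781e-01  1.19190934e+00  7.31060848e-05
  1.70333876e+00 -1.94442881e+00]
```

View pics/c5.png

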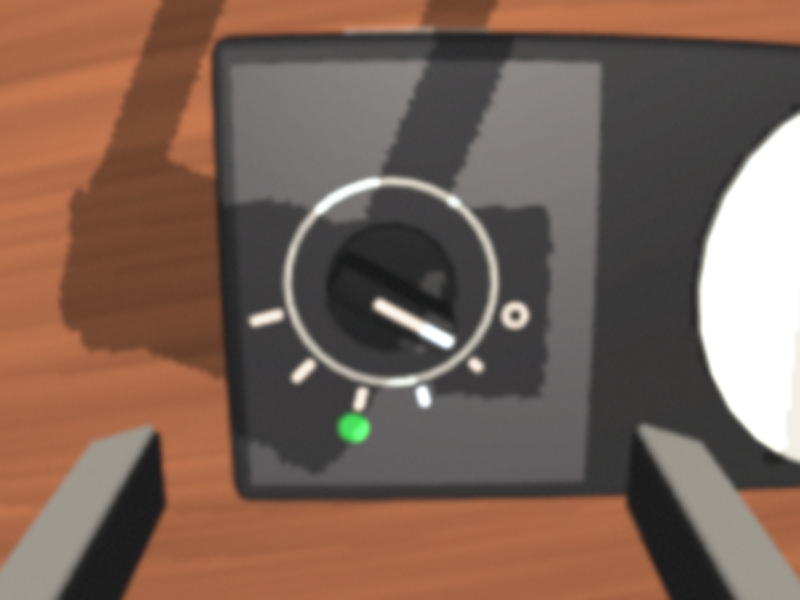

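The dial: ring centre at crop (391,282), off mark (515,315), green dot (354,428). The white pointer line runs (378,303)→(450,342) and aims at the second mark (476,366), i.e. selector 0.524. It needs +60° clockwise.

```bash
python3 - <<'E'
from h import *
s=load('w4'); P=lambda u,v,z:plane(s,170+(u+.5)*.375-.5,120+(v+.5)*.375-.5,z,True)
ring=np.array([P(u,v,.055)[:2] for u,v in ((285,282),(498,283),(395,178),(399,382),(318,209),(455,203),(313,357))],np.float32)
A=np.c_[2*ring,np.ones(len(ring))]; x=np.linalg.lstsq(A,(ring**2).sum(1),rcond=None)[0]; c=x[:2]; print('ring',c,np.sqrt(x[2]+c@c))
ang=lambda d:np.degrees(np.arctan2(d[1],d[0]))
g=P(354,428,.055)[:2];print('green',g,np.linalg.norm(g-c),ang(g-c))
for n,u,v in (('off',515,315),('m2',476,366),('m3',424,396),('m4',361,398)): print(n,ang(P(u,v,.055)[:2]-c))
p,q=P(378,303,.09)[:2],P(450,342,.09)[:2];print('pointer',p,q,ang(q-p),ang(q-c))
gs=load('scene0');b=load('side0')
E
```

```text
ring [ 0.56228999 -0.2617913 ] 0.03626396281990533
green [ 0.61232072 -0.28253661] 0.054161254625887514 -22.521406805943467
off 67.5454786484376
m2 37.17254231926099
m3 7.784194691041857
m4 -22.7859381148739
pointer [ 0.55868384 -0.26484771] [ 0.57439355 -0.24472374] 52.02274378382719 54.65742988510074
```

```bash
python3 - <<'E'
from h import *
s=load('w4'); im=s['pixels'][185:260,285:370]
hs=cv2.cvtColor(cv2.resize(im,None,fx=4,fy=4,interpolation=cv2.INTER_CUBIC),cv2.COLOR_RGB2HSV)
c=np.array([.5623,-.2618]); F=lambda p:(p[0]/4-.375+285,p[1]/4-.375+185)
for T in (110,150,190):
    m=cv2.inRange(hs,(0,0,T),(180,90,255)); cs,_=cv2.findContours(m,cv2.RETR_EXTERNAL,cv2.CHAIN_APPROX_NONE)
    for k in cs:
        r=cv2.minAreaRect(k); 
        if 60<cv2.contourArea(k)<1500 and 310<F(r[0])[0]<345 and 222<F(r[0])[1]<255:
            vx,vy,x0,y0=cv2.fitLine(k,cv2.DIST_L2,0,.01,.01).ravel(); L=max(r[1])/2
            e=[plane(s,*F((x0+t*L*vx,y0+t*L*vy)),.09,True)[:2] for t in (-1,1)]; d=e[1]-e[0]
            print(T,F(r[0]),np.array(r[1])/4,e,'ang',np.degrees(np.arctan2(d[1],d[0])),np.linalg.norm(d))
a=load('scene3')
v=np.hstack([cv2.resize(im[:,:,::-1],(450,400),interpolation=cv2.INTER_CUBIC),cv2.resize(a['pixels'][212:252,182:217,::-1],(350,400),interpolation=cv2.INTER_CUBIC)])
cv2.imwrite('pics/c6.png',cv2.convertScaleAbs(v,alpha=1.6,beta=10))
E
```

```text
(no output)
```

View pics/c6.png

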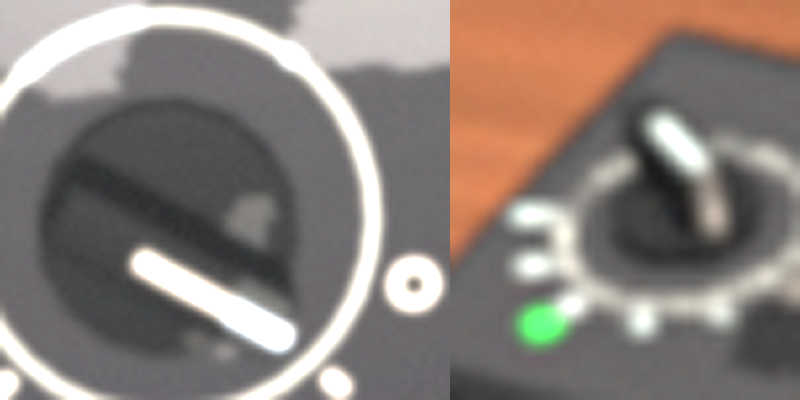

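```bash
python3 - <<'E'
from h import *
a=load('scene3'); c=np.array([.5623,-.2618])
ang=lambda d:round(float(np.degrees(np.arctan2(d[1],d[0]))),1)
Q=lambda u,v,z:plane(a,182+(u-450)/10-.45,212+v/10-.45,z)[:2]
p,q=Q(658,122,.09),Q(703,172,.09); print('scene top',p,q,ang(q-p))
for z in (.06,.07,.09): print('outer',z,Q(713,235,z))
for n,u,v in (('green',542,325),('m3',642,320),('m2',720,310)): print(n,ang(Q(u,v,.055)-c),Q(u,v,.055))
# projection of hypothetical bar ends
for th in (37.4,52.4,67.4):
    e=np.array([np.cos(np.radians(th)),np.sin(np.radians(th))]); w=load('w4')
    for z,r in ((.09,0),(.09,.0205),(.066,.0205)):
        X=np.r_[c+r*e,z]; k=np.array(w['R'])@X+np.array(w['t']); t=np.arctan2(np.hypot(k[0],k[1]),k[2]); d=k[:2]/np.hypot(k[0],k[1]); pw=np.array([w['cx'],w['cy']])+w['fx']*t*d
        pa=np.array(proj(a,X)); print(th,z,r,'w crop6',np.round((pw-[285,185])*5.3),'scene crop6',np.round((pa-[182,212])*10+[450,0]))
E
```

```text
scene top [ 0.56104235 -0.26211594] [ 0.57880059 -0.24058858] 50.5
outer 0.06 [ 0.57071121 -0.24634716]
outer 0.07 [ 0.58164802 -0.23975796]
outer 0.09 [ 0.60352163 -0.22657956]
green -19.6 [ 0.61254472 -0.2796885 ]
m3 11.2 [ 0.60415002 -0.25353323]
m2 40.0 [ 0.59516916 -0.23419146]
37.4 0.09 0 w crop6 [163. 276.] scene crop6 [653. 120.]
37.4 0.09 0.0205 w crop6 [258. 363.] scene crop6 [669. 162.]
37.4 0.066 0.0205 w crop6 [252. 318.] scene crop6 [683. 230.]
52.4 0.09 0 w crop6 [163. 276.] scene crop6 [653. 120.]
52.4 0.09 0.0205 w crop6 [278. 337.] scene crop6 [688. 156.]
52.4 0.066 0.0205 w crop6 [271. 294.] scene crop6 [702. 223.]
67.4 0.09 0 w crop6 [163. 276.] scene crop6 [653. 120.]
67.4 0.09 0.0205 w crop6 [291. 306.] scene crop6 [704. 147.]
67.4 0.066 0.0205 w crop6 [283. 265.] scene crop6 [717. 215.]
```

Both views agree that the pointer stands at about 52° in world, where off is 67.5° and green is -22.6°. So it sits between the first two marks, and the turn needed is about 75° clockwise. I'll grip across the bar with the tool at yaw 52°.

Emit:
carry_out --motion "0 0 0 0 0 0.0828 1;0 0 0 0 0 0.0828 1;0 0 0 0 0 0.0828 1;0 0 0 0 0 0.0828 1;0 0 0 0 0 0.0828 1;0 0 0 0 0 0.0828 1;0 0 0 0 0 0.0828 1;0 0 0 0 0 0.0828 1;0 0 0 0 0 0.0828 1;0 0 0 0 0 0.0828 1;0 0 0 0 0 0.0828 1;0 0 0 0 0 0.0828 1"

```text
time: 12.22
tool_pos: [0.5638, -0.2607, 0.2064]
ee_rot: [3.137, -0.001, 0.904]
wrist_force: [0.4, -1.1, 0.9]
width: 0.094
finger_force: 0.0
```

Emit:
carry_out --motion "0 0 0.1 0 0 0 1;0 0 0 0 0 0 1;0 0 0 0 0 0 1"

```text
time: 12.6
tool_pos: [0.5634, -0.2606, 0.1853]
ee_rot: [3.139, -0.0, 0.91]
wrist_force: [0.5, -0.1, 0.5]
width: 0.094
finger_force: 0.0
```

```bash
python3 - <<'E'
from h import *
s=snap('wrist','w5');a=snap('scene','scene5');o=readout.get_obs();print(o['tool_pos'],o['ee_rot'],o['joint_positions'])
c=np.array([.5628,-.2612])
def pw(w,X):
    k=np.array(w['R'])@X+np.array(w['t']); t=np.arctan2(np.hypot(k[0],k[1]),k[2]); d=k[:2]/np.hypot(k[0],k[1]); return np.array([w['cx'],w['cy']])+w['fx']*t*d
k=pw(s,np.r_[c,.09]); x,y=(k-[50,37.5]).astype(int); print(k,x,y)
cv2.imwrite('pics/c7.png',cv2.convertScaleAbs(cv2.resize(s['pixels'][max(y,0):y+75,x:x+100,::-1],(800,600),interpolation=cv2.INTER_CUBIC),alpha=1.5,beta=10))
# white pointer in any orientation
hs=cv2.cvtColor(cv2.resize(s['pixels'],None,fx=4,fy=4,interpolation=cv2.INTER_CUBIC),cv2.COLOR_RGB2HSV); m=cv2.inRange(hs,(0,0,130),(180,110,255))
cs,_=cv2.findContours(m,cv2.RETR_LIST,cv2.CHAIN_APPROX_NONE)
for q in cs:
    r=cv2.minAreaRect(q); f=np.array(r[0])/4-.375
    if np.linalg.norm(f-k)<30 and 80<cv2.contourArea(q)<2500:
        vx,vy,x0,y0=cv2.fitLine(q,cv2.DIST_L2,0,.01,.01).ravel(); L=max(r[1])/2
        e=[plane(s,(x0+t*L*vx)/4-.375,(y0+t*L*vy)/4-.375,.09,True)[:2] for t in (-1,1)]; d=e[1]-e[0]
        print(f,np.array(r[1])/4,np.round(e,4).tolist(),np.degrees(np.arctan2(d[1],d[0])))
E
```

```text
[ 0.56334962 -0.26064783  0.18512065] [ 3.13903796e+00 -4.62441073e-04  9.09532449e-01] [-5.24717467e-01  2.47638802e-01  1.22680083e+00  1.10871928e-04
  1.66455917e+00  1.36557525e-01]
[316.98140485 246.28861667] 266 208
```

View pics/c7.png

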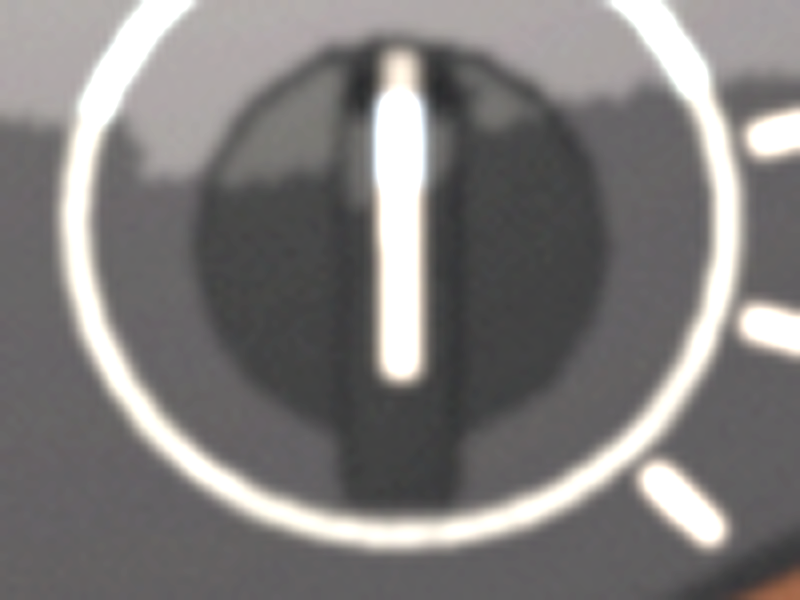

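The pointer bar lies along the tool's x axis (vertical in the crop, x≈400) and is centred between the fingers, so the grip yaw is right. Descending with the tips above the skirt.

Emit:
carry_out --motion "0 0 0.15 0 0 0 1;0 0 0.2 0 0 0 1;0 0 0.15 0 0 0 1;0 0 0.075 0 0 0 1;0 0 0 0 0 0 1;0 0 0 0 0 0 1;0 0 0 0 0 0 0;0 0 0 0 0 0 0;0 0 0 0 0 0 0;0 0 0 0 0 0 0"

```text
time: 13.95
tool_pos: [0.5627, -0.2604, 0.0686]
ee_rot: [3.142, -0.0, 0.909]
wrist_force: [-0.2, -1.1, -0.8]
width: 0.0572
finger_force: 0.0
```

Emit:
carry_out --motion "0 0 0 0 0 0 0;0 0 0 0 0 0 0;0 0 0 0 0 0 0;0 0 0 0 0 0 0"

```text
time: 14.45
tool_pos: [0.5627, -0.2604, 0.0684]
ee_rot: [-3.142, -0.0, 0.909]
wrist_force: [-0.1, 0.3, 0.5]
width: 0.0171
finger_force: 0.0
```

Emit:
carry_out --motion "0 0 0 0 0 0 0;0 0 0 0 0 0 0;0 0 0 0 0 0 0;0 0 0 0 0 0 0"

```text
time: 14.95
tool_pos: [0.562, -0.2598, 0.0684]
ee_rot: [-3.139, 0.0, 0.909]
wrist_force: [-3.6, 2.6, 3.4]
width: 0.0118
finger_force: 30.0
```

Emit:
carry_out --motion "0 0 0 0 0 0.0622 0;0 0 0 0 0 0.0622 0;0 0 0 0 0 0.0622 0;0 0 0 0 0 0.0622 0;0 0 0 0 0 0.0622 0;0 0 0 0 0 0 0;0 0 0 0 0 0 0"

```text
time: 15.82
tool_pos: [0.5628, -0.261, 0.0684]
ee_rot: [3.141, -0.0, 0.26]
wrist_force: [-2.2, -0.4, 1.5]
width: 0.012
finger_force: 30.0
```

Emit:
carry_out --motion "0 0 0 0 0 0.0622 0;0 0 0 0 0 0.0622 0;0 0 0 0 0 0.0622 0;0 0 0 0 0 0.0622 0;0 0 0 0 0 0.0622 0;0 0 0 0 0 0 0;0 0 0 0 0 0 0"

```text
time: 16.7
tool_pos: [0.5627, -0.2624, 0.0684]
ee_rot: [3.138, -0.002, -0.391]
wrist_force: [-2.0, -5.7, -0.8]
width: 0.0115
finger_force: 30.0
```

```bash
python3 - <<'E'
from h import *
o=readout.get_obs();print(np.degrees(o['ee_rot']),o['wrist_torque'],o['wrist_force'],o['width'])
E
```

```text
[ 1.79818815e+02 -9.59572502e-02 -2.23823134e+01] [-0.9016247   0.55840581 -0.05804898] [-1.96727513 -5.71824694 -0.80129878] 0.011478510057611082
```

Emit:
carry_out --motion "0 0 0 0 0 0 1;0 0 0 0 0 0 1;0 0 0 0 0 0 1;0 0 0 0 0 0 1;0 0 0 0 0 0 1;0 0 -0.1 0 0 0 1;0 0 -0.2 0 0 0 1;0 0 -0.2 0 0 0 1;0 0 -0.1 0 0 0 1;0 0 0 0 0 0 1;0 0 0 0 0 0 1"

```text
time: 18.08
tool_pos: [0.5622, -0.2601, 0.187]
ee_rot: [-3.141, 0.002, -0.393]
wrist_force: [-0.4, -0.3, 1.0]
width: 0.0939
finger_force: 0.0
```

```bash
python3 - <<'E'
from h import *
s=snap('wrist','w6');a=snap('scene','scene6');b=snap('side','side6');o=readout.get_obs();print(o['tool_pos'],o['ee_rot'],o['wrist_force'])
C=lambda s,x,y,w,h:cv2.resize(s['pixels'][y:y+h,x:x+w,::-1],(400,300),interpolation=cv2.INTER_CUBIC)
cv2.imwrite('pics/c8.png',np.vstack([np.hstack([C(s,220,150,200,150),C(b,300,150,100,75)]),np.hstack([C(a,165,180,140,105),C(a,0,0,640,480)])]))
E
```

```text
[ 0.56201041 -0.2599915   0.18643988] [-3.14103802  0.00333336 -0.39333486] [ 0.15024239 -0.34956647 -0.49358255]
```

View pics/c8.png

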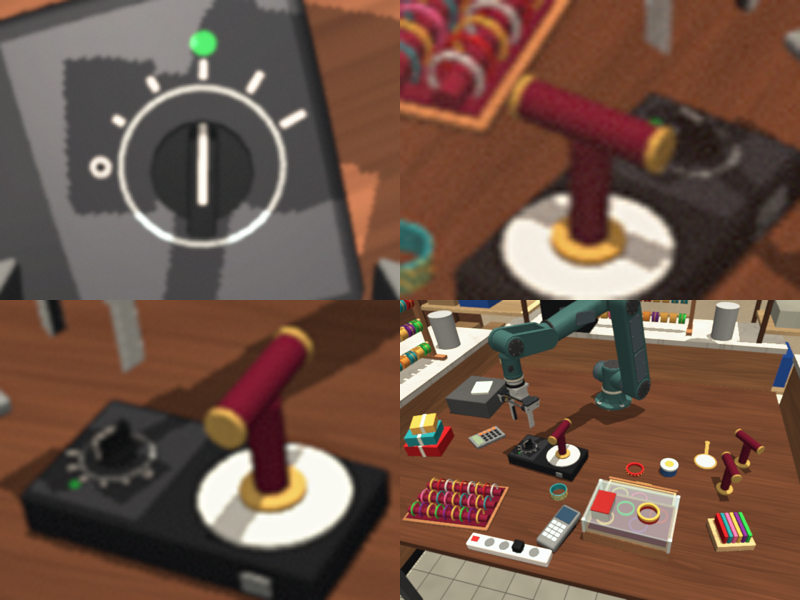

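After letting go, the pointer aims straight at the green dot (wrist crop (203,130)→(203,43)). The T-bar stands upright on the platter, and the goods look undisturbed.

```bash
python3 -c "
from bench import robot
print(robot.close_job())"
```

```text
the job is handed in; nothing more can be done
None
```

The job is handed in: the T-bar stand is fully down on the spigot with its foot flat on the platter, the selector is at the green-dot mark, both are let go, and nothing else was touched (about 18 s of the 58 s used).

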